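Close up the bedside book row with the push stick

ROBOT

A 6-joint arm with a two-finger parallel gripper is mounted at the origin on the work surface. World frame = base frame: x ahead of the robot, y to its left, z up, the work surface at z = 0. Lengths are in mm, angles in rad, forces in N, time in s.
With the tool pointing down it reaches from about 250 to 850 mm from the base axis. Payload 12.5 kg.
Tool frame: the origin (TCP) lies midway between the tips of the shut fingers; the grasp point (between the pads) lies behind it (env.grip_point_offset is the z of the grasp point in the tool frame, in mm); z points along the fingers, y is the line along which they close (so a half turn about z gives the same grasp; the last joint's range is limited). The gripper opens to 93 mm and grips with 3 to 60 N. Pads are 15 mm wide; open, the fingers measure 128 mm over their backs; the gripper's body (75 mm by 188 mm) begins 65 mm behind the grasp point.
Start: joints at [1.087, 0.351, 1.652, -0, 1.139, -0.085], TCP at [213.54, 506.838, 218.633] pointing down, gripper open.
Joint ranges: [-2.75, 2.75], [-0.79, 2.1], [0.01, 2.65], [-1.57, 4.71], [0.07, 3.14], [-2.87, 2.87]. Speed limits (rad/s): [2.22, 2.22, 2.79, 3.14, 3.14, 3.14].

INTERFACE

Orientations are given as a rotation vector (axis times angle).
In Python, from rig import env gives the robot as it stands.
- The arm moves only by the tool apply_moves, never from a script. Its argument "motion" is a list of rows, each a list of 7 numbers: the turn, a rotation vector about the tool's x, y, z in degrees, then the shift along the tool's x, y, z in m, then the opening, from 0 (shut) to 1 (fully open). In form: [[ax, ay, az, dx, dy, dz, claw], ...]. A call has 1 to 8 rows; each row is the pose to reach, as a shift and turn from the pose commanded when the call began, along the tool's axes at that moment; what a row does not reach only later rows make up. A row lasts 1/8 s, in which the tool goes at most 62.5 mm and 10.7 degrees, less where a joint would pass 70% of its speed; a pose out of reach is approached as far as the arm can. A call with a gripper value outside its range is refused whole. The fingers move at their own pace and stop on an object; the grip force is fixed at half the most. Time passes only in rows, so rows that repeat a pose let the fingers close. It gives the time, the measured TCP pose, the force, the opening and the grip force at its end, in the units of the state.
- env.get_obs(): the state, without advancing time (a new reading comes with each control period).
- env.capture(name): name is "scene" or "top"; returns (picture, depth): 480x640x3 uint8, red, green, blue; 480x640 float32, mm along the optical axis (not along the pixel's ray), 0 where there is no reading.
- env.camera_model(name): a dict with "mtx" (3x3 intrinsics, pixels), "position" and "attitude" of the camera in the world. Camera axes: x right, y down, z forward; pixel columns grow to the right and rows downward; lengths in mm; the calibration is good to about 2 mm. A picture is of the moment at which its call begins. camera_model takes no time and is no camera call.
- env.sign_off(): hands the job in; it is judged then, once.
Trained networks look in the newest picture that a camera, given by its name, has taken for a name from the list of things; names that differ only in an ending like _2 or _b are one class to them, and where a whole thing is asked for, a point or a joint stands for the part that bears it (a point fixed in the world has none). Each returns a list of dicts, best first, with "confidence" (0 to 1); they miss things now and then, are a little off and sometimes report something else, mostly with a low value. They report only what shows in the picture. A call takes as long as a camera call.
- env.boxes_of(label, camera): "rect" ([left, top, right, bottom] in pixels, round what is visible of it).
- env.place_of(label, camera): "point" ([row, column] in pixels: a listed point, or the origin of a listed thing).
The state is a dict: "clock": time; "joints": joint angles; "qd": joint speeds; "tau": joint torques, N m; "ee_pos": TCP position; "tcp_rot": TCP orientation; "force": force on the tool from outside, world axes, zero at the start; "ft_torque": the same for the moment, N m; "finger_gap": finger opening in mm; "finger_force": force on a finger pad.
Only numpy, scipy, OpenCV 4.12 (cv2) and the standard library are available. Lean on these libraries where they do the work, as an engineer would, in place of code of your own. Each camera call takes 0.05 s, during which the arm holds its last target. There are 200 camera calls.

TASK

Pick up the wooden push stick and, with its notched head behind the loose wooden bookend, feed the bookend along the low rail until it stands up against the row of books, keeping it pressed flat to the rail all the way. Touch the bookend only with the stick, never with the gripper. Then draw the stick back a few centimetres clear of the bookend and leave it lying flat on the table.

Things in the scene. Friction and masses are not known exactly. Their poses are not given: they have to be found in the camera images.
- ledge: Fixed ledge: wooden rail 22 mm thick, 18 high, with four upright pocket books (148 tall) and an end cheek at its left. Origin: on the table at the inner corner of rail and nearest book. +x square to the rail, away from the robot; +y along it to the books. Rail face at x=0, from y=-370; book face at y=0; books and cheek fill x -120..0, y 0..130. The bookend's lane is at x<0, y<0.
- bookend: Loose wooden L-shaped bookend, 0.3-0.6 kg, standing 2-3 mm off the rail, 90-160 mm short of the books. Origin: centre of its underside; axes as the ledge's. Foot 70 (x) by 80 (y, along the rail) by 40 mm high; on its +y side, towards the books, an upright 16 thick rises to 110 mm. When home its origin is at x=-35, y=-40 mm in the ledge's frame.
- stick: Pale wooden push stick, 0.14 kg, lying flat. Origin: underside, below mid-grip; +x to the head. Grip block 40 (x) by 22 (y), 58 mm high: take across y. Bar 20 wide, 16 high, from x=-120. Head 26 high: push face at x=100, y -30..40; a cheek on the +y side goes on to x=145, inner face y=30, outer 40; it runs along the bookend's robot-side face to press it to the rail. (The brush is not the stick.)

How it is judged:
By the outcome, as a careful person would: the job done as asked, in the order asked, and still so for the second after the job is handed in, with the robot touching nothing.
It also fails if it takes over 51 s, if anything falls off the work surface, if the arm or the gripper's body presses on something with over 40 N, if the wrist force passes 120 N, or if a joint passes its speed limit or range.

## Working session

There is one attempt and no reset: what is moved stays moved. The work goes in short steps, Python scripts to look and compute and a tool call to move; the robot and the scene stay as the last step left them, time stands still between calls to the robot, and variables do not carry over. Pictures are saved under pics/ and viewed, at most 10 in all, crops included, and the job is handed in when it is done.

Besides the shell and the picture viewer there is one more tool, called as name(argument=value, ...), one argument or row to a line, values as JSON. apply_moves: Moves the arm, as the interface text tells. Its arguments: {"type":"object","properties":{"motion":{"type":"array","items":{"type":"array","items":{"type":"number"}}}},"required":["motion"]}

```bash
mkdir -p pics; ls
python3 - <<'E'
from rig import env
import cv2,numpy as np
for n in("scene","top"):
    im,d=env.capture(n); cv2.imwrite(f"pics/{n}0.png",im[:,:,::-1]); np.save(f"{n}0.npy",d)
    m=env.camera_model(n); print(n,m)
    for l in("ledge","bookend","stick"):
        print(l,env.place_of(l,n)[:3],env.boxes_of(l,n)[:2])
print(env.get_obs(),env.grip_point_offset)
E
```

```text
pics
scene {'mtx': array([[584.84366793,   0.        , 312.71353932],
       [  0.        , 584.84366793, 236.75385197],
       [  0.        ,   0.        ,   1.        ]]), 'position': array([1227.49144314,  -33.26129358,  700.79338902]), 'attitude': array([-1.8251854 , -1.67262413,  0.71554238])}
ledge [{'point': [296.7, 432.6], 'confidence': 0.79}] [{'rect': [190.8, 179.1, 534.9, 321.3], 'confidence': 0.74}]
bookend [{'point': [283.8, 313.4], 'confidence': 0.65}] [{'rect': [288.2, 215.2, 344.4, 296.5], 'confidence': 0.93}]
stick [{'point': [212.2, 177.2], 'confidence': 0.59}] [{'rect': [114.3, 181.7, 260.5, 225.6], 'confidence': 0.72}]
top {'mtx': array([[483.82746215,   0.        , 325.32579543],
       [  0.        , 483.82746215, 241.83795063],
       [  0.        ,   0.        ,   1.        ]]), 'position': array([400.9254    , -15.80362825, 815.76832771]), 'attitude': array([-2.10969551,  2.15211329, -0.20489007])}
ledge [{'point': [204.3, 307.5], 'confidence': 0.74}, {'point': [180.0, 201.6], 'confidence': 0.72}] [{'rect': [87.6, 150.4, 414.5, 246.4], 'confidence': 0.79}]
bo
[... 204 characters left out ...]
.3], 'confidence': 0.65}]
{'clock': 0.7, 'joints': array([ 1.08739565e+00,  3.50708710e-01,  1.65180061e+00, -2.20127499e-05,
        1.13904677e+00, -8.46000020e-02]), 'qd': array([-0.00056809, -0.00045491,  0.00119501, -0.00097903,  0.00167599,
        0.00133837]), 'tau': array([ 5.21318034e-04, -4.97170079e+01, -2.85445136e+01,  6.99243229e-02,
        2.21031398e-02, -1.32964368e-05]), 'ee_pos': array([213.55364228, 506.84725671, 218.6275515 ]), 'tcp_rot': array([6.22271638e-01, 3.07931769e+00, 4.63311166e-05]), 'force': array([-0.17747503,  0.181593  ,  0.07614022]), 'ft_torque': array([-0.00813651, -0.01590003,  0.05236273]), 'finger_force': 0.0, 'finger_gap': 92.73733787218764} -18.8
```

View pics/top0.png

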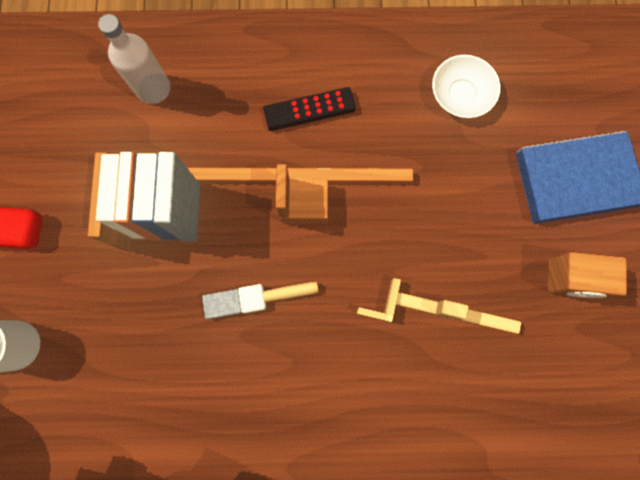

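View pics/scene0.png

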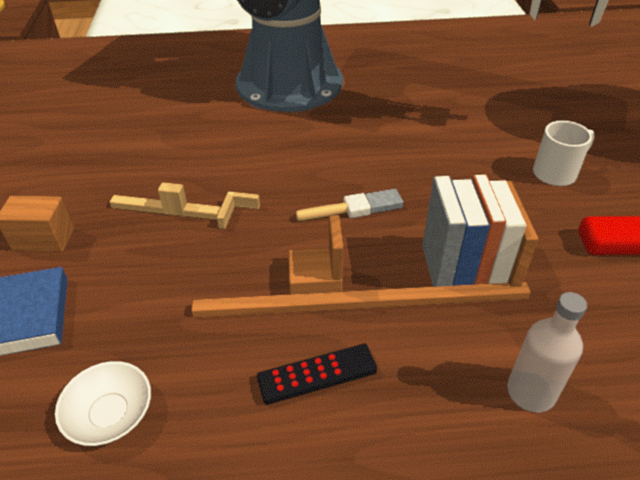

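The top view shows the rail along row ~175 (cols 195–412), the books at cols 95–198, and the bookend at (195, 303). The stick's grip is at (308, 453), with the head and cheek at the left (cols 358–400); the brush at (300, 260) is a distractor. The scene view agrees. Next I'll fit poses from the depth data.

```bash
cat > h.py <<'E'
import numpy as np,cv2
from scipy.spatial.transform import Rotation as R
from rig import env
def cloud(n,d):
    m=env.camera_model(n);K=m["mtx"];v,u=np.mgrid[:480,:640]
    p=np.stack([(u-K[0,2])/K[0,0]*d,(v-K[1,2])/K[1,1]*d,d],-1)
    return p@R.from_rotvec(m["attitude"]).as_matrix().T+m["position"]
def rect(P): # min-area rect of xy
    return cv2.minAreaRect(P[:,:2].astype(np.float32))
E
cat > a.py <<'E'
from h import *
for n in("top","scene"):
    d=np.load(n+"0.npy");P=cloud(n,d);z=P[...,2]
    bx={"top":dict(rail=(195,160,275,190),rail2=(333,160,420,190),be=(270,155,335,232),stick=(350,270,530,340),books=(85,145,200,245)),
        "scene":dict(rail=(185,285,420,325),be=(280,205,350,297),stick=(100,175,270,235),books=(415,165,540,290))}[n]
    t=P[300:460:5,100:600:5][...,2] if n=="top" else P[:,:][340:470:5,420:500:5][...,2]
    print(n,"table z",np.median(t))
    for k,(a,b,c,e) in bx.items():
        Q=P[b:e,a:c].reshape(-1,3);Q=Q[Q[:,2]>-50]
        for lo,hi in dict(rail=[(14,22)],rail2=[(14,22)],be=[(36,44),(106,114)],stick=[(12,19),(22.5,29),(54,62)],books=[(143,153)])[k]:
            S=Q[(Q[:,2]>lo)&(Q[:,2]<hi)]
            if len(S)>5: 
                r=rect(S);print(k,lo,hi,len(S),np.round(r[0],1),np.round(r[1],1),round(r[2],2),"zmed",S[:,2].mean().round(1),'mean',S[:,:2].mean(0).round(1))
E
python3 a.py
```

```text
top table z -0.5610049919379776
rail 14 22 986 [663.4 128. ] [ 40.7 136.3] 0.72 zmed 17.5 mean [669.6 128.8]
rail2 14 22 1013 [ 664.8 -109.7] [137.   23.4] 89.15 zmed 17.4 mean [ 664.6 -108.9]
be 36 44 1573 [618.5   9.1] [77.6 69.7] 88.79 zmed 39.5 mean [617.5   1.8]
be 106 114 459 [619.5  41.1] [15.5 68.1] 89.55 zmed 109.1 mean [618.4  40.9]
stick 12 19 1180 [ 427.1 -211.2] [264.7  66.4] 75.41 zmed 15.3 mean [ 425.4 -241.9]
stick 22.5 29 509 [ 450.  -151.1] [ 67.7 151.7] 1.6 zmed 25.3 mean [ 441.1 -123.4]
stick 54 62 353 [ 430.4 -224.8] [39.4 22.1] 75.39 zmed 57.0 mean [ 430.2 -224.4]
books 143 153 2792 [609.2 232.8] [ 82.1 105.1] 88.86 zmed 147.4 mean [608.8 231.2]
scene table z -0.11785759865227874
rail 14 22 2992 [666.   -7.7] [345.6  30.7] 88.88 zmed 17.4 mean [667.9  -8.8]
be 36 44 1464 [618.9   7. ] [78.1 73.6] 89.1 zmed 39.5 mean [622.1   1. ]
be 106 114 376 [619.9  39.7] [16.  70.5] 88.5 zmed 109.1 mean [622.4  39.4]
stick 12 19 931 [ 441.1 -214.5] [268.3  63.1] 80.84 zmed 15.2 mean [ 430.4 -225.9]
stick 22.5 29 384 [ 439.  -163.8] [161.7  72.7] 73.29 zmed 25.4 mean [ 442.4 -140.3]
stick 54 62 206 [ 431.7 -226.5] [40.1 24.5] 71.74 zmed 57.1 mean [ 432.6 -225.9]
books 143 153 1941 [610.1 231.5] [ 81.5 107.6] 88.01 zmed 147.3 mean [615.3 229.4]
```

```bash
cat > b.py <<'E'
from h import *
W={}
for n in("top","scene"):
    P=cloud(n,np.load(n+"0.npy")).reshape(-1,3)
    def sel(lo,hi,x0,x1,y0,y1): return P[(P[:,2]>lo)&(P[:,2]<hi)&(P[:,0]>x0)&(P[:,0]<x1)&(P[:,1]>y0)&(P[:,1]<y1)]
    S=sel(14.5,21,640,690,-190,160)
    ys=np.arange(-185,155,5.);c=[];
    for y in ys:
        q=S[abs(S[:,1]-y)<4,0]
        if len(q)>8:
            lo,hi=np.percentile(q,[3,97]); 
            if 17<hi-lo<26: c.append((y,(lo+hi)/2,lo,hi))
    c=np.array(c);f=np.polyfit(c[:,0],c[:,1],1);r=c[:,1]-np.polyval(f,c[:,0]);c=c[abs(r)<1.5];f=np.polyfit(c[:,0],c[:,1],1)
    print(n,len(c),"rail ctr x=%.2f + %.5f*y"%(f[1],f[0]),"face lo",np.polyfit(c[:,0],c[:,2],1),"ymin",S[:,1].min(), "hi-lo",np.mean(c[:,3]-c[:,2]))
    B=sel(30,143,560,650,150,190); print("book face y",[ (z,np.round(np.percentile(B[(abs(B[:,2]-z)<10),1],[2,10,50]),1)) for z in (50,80,110,130) if (abs(B[:,2]-z)<10).sum()>20])
    T=sel(143,153,540,680,150,300); print("book top y rng",np.percentile(T[:,1],[.5,99.5]),"x",np.percentile(T[:,0],[.5,99.5]))
    T=sel(37,43,560,670,-60,80); print("be foot x",np.percentile(T[:,0],[1,99]),"y",np.percentile(T[:,1],[1,99]))
    T=sel(106,113,560,670,-60,80); print("be up x",np.percentile(T[:,0],[1,99]),"y",np.percentile(T[:,1],[1,99]))
    # stick fit: template matching by height map
    T=sel(8,70,330,560,-420,0); T=T[(T[:,1]<-20)]
    from scipy.optimize import minimize
    def H(x,y):
        h=np.zeros_like(x)
        h[(x>-120)&(x<100)&(abs(y)<10)]=16
        h[(x>88)&(x<100)&(y>-30)&(y<40)]=26
        h[(x>88)&(x<145)&(y>30)&(y<40)]=26
        h[(abs(x)<20)&(abs(y)<11)]=58
        return h
    A=sel(-5,70,330,560,-400,-40)
    def cost(p):
        cc,s=np.cos(p[2]),np.sin(p[2]);dx,dy=A[:,0]-p[0],A[:,1]-p[1]
        return np.minimum(abs(H(cc*dx+s*dy,-s*dx+cc*dy)-A[:,2]),12).mean()
    best=None
    for a in np.radians([68,72,75,78,82]) :
        r=minimize(cost,[430,-225,a+0.0],method="Nelder-Mead",options=dict(initial_simplex=[[430,-225,a],[436,-225,a],[430,-219,a],[430,-225,a+.06]]))
        if best is None or r.fun<best.fun:best=r
    print("stick",best.x,np.degrees(best.x[2]),best.fun)
E
python3 b.py
```

```text
top 51 rail ctr x=667.18 + 0.02151*y face lo [2.40673313e-02 6.57040119e+02] ymin -178.3380329635051 hi-lo 20.406852316307564
book face y []
book top y rng [192.06138133 273.19882702] x [557.09610949 660.73815995]
be foot x [584.21003991 652.38286009] y [-29.73262379  33.51666526]
be up x [585.60190007 652.85564489] y [33.2974383  48.73415357]
stick [ 430.50007169 -225.44518352    1.31436359] 75.30748622372246 1.3815090718868492
scene 50 rail ctr x=668.39 + 0.02284*y face lo [2.24896192e-02 6.57846154e+02] ymin -180.55327664967763 hi-lo 21.07053895039448
book face y []
book top y rng [190.66548586 271.55868278] x [558.82251301 662.70883546]
be foot x [585.3246234 654.1712048] y [-31.36140336  37.62348303]
be up x [586.42263445 654.68719169] y [31.52434378 47.78942744]
stick [ 429.08298164 -226.23637258    1.31441738] 75.31056843170083 1.8922663676618878
```

```bash
cat >> h.py <<'E'
O=np.array([661.0,191.2,0]);LY=-1.27
L=R.from_euler('z',LY,degrees=True)
def ledge(x,y,z): return O+L.apply([x,y,z])
def rel(p,yaw,o=None):
    """move to TCP p with tool down, tool-y at world angle yaw(deg) -> turn deg, shift m in the tool frame"""
    o=o or env.get_obs();R0=R.from_rotvec(o["tcp_rot"]);a=np.radians(yaw)
    y=np.array([np.cos(a),np.sin(a),0]);z=np.array([0,0,-1.]);M=R.from_matrix(np.stack([np.cross(y,z),y,z],1))
    return np.round((R0.inv()*M).as_rotvec(degrees=True),2),np.round(R0.inv().apply(np.array(p)-o["ee_pos"])/1000,4)
E
python3 - <<'E'
from h import *
o=env.get_obs();print(R.from_rotvec(o["tcp_rot"]).as_matrix().round(3))
for yaw in(165.31,-14.69): print(yaw,rel([429.8,-225.8,110],yaw))
E
```

```text
[[-0.922  0.388  0.   ]
 [ 0.388  0.922  0.   ]
 [-0.     0.    -1.   ]]
165.31 (array([  0.  ,   0.  , -98.16]), array([-0.4838, -0.5912,  0.1086]))
-14.69 (array([ 0.  , -0.  , 81.84]), array([-0.4838, -0.5912,  0.1086]))
```

apply_moves(
  motion=[
    [0, 0, 81.84, -0.484, -0.591, 0.108, 1],
    [0, 0, 81.84, -0.484, -0.591, 0.108, 1],
    [0, 0, 81.84, -0.484, -0.591, 0.108, 1],
    [0, 0, 81.84, -0.484, -0.591, 0.108, 1],
    [0, 0, 81.84, -0.484, -0.591, 0.108, 1],
    [0, 0, 81.84, -0.484, -0.591, 0.108, 1],
    [0, 0, 81.84, -0.484, -0.591, 0.108, 1],
    [0, 0, 81.84, -0.484, -0.591, 0.108, 1],
  ],
)

```text
clock: 1.7
ee_pos: [354.4, 30.1, 148.8]
tcp_rot: [2.491, 1.913, 0.002]
force: [1.7, 0.3, 0.3]
finger_gap: 93.2
finger_force: 0.0
```

Run:
```python
from h import *
o=env.get_obs();print(o["clock"],o["ee_pos"],o["joints"],rel([429.8,-225.8,90],-14.69))
```

```text
1.7 [354.36887324  30.06061922 148.7953566 ] [-4.65412354e-02  9.82397977e-02  2.18603340e+00  7.09952167e-05
  8.55836969e-01  2.14611262e-01] (array([ 0.08, -0.02, -0.28]), array([-0.2277,  0.1389,  0.0589]))
```

apply_moves(
  motion=[
    [0, 0, 0, -0.228, 0.139, 0.058, 1],
    [0, 0, 0, -0.228, 0.139, 0.058, 1],
    [0, 0, 0, -0.228, 0.139, 0.058, 1],
    [0, 0, 0, -0.228, 0.139, 0.058, 1],
    [0, 0, 0, -0.228, 0.139, 0.058, 1],
    [0, 0, 0, -0.228, 0.139, 0.058, 1],
  ],
)

```text
clock: 2.45
ee_pos: [430.4, -224.2, 90.3]
tcp_rot: [-2.488, -1.917, 0.0]
force: [0.0, 1.0, -0.3]
finger_gap: 92.9
finger_force: 0.0
```

Run:
```python
from h import *
o=env.get_obs();print(o["clock"],o["ee_pos"],o["qd"].round(3),rel([429.8,-225.8,22],-14.69))
```

```text
2.45 [ 430.36402762 -224.15868304   90.28059608] [ 0.039 -0.035  0.041  0.002  0.004  0.014] (array([-0.04, -0.02, -0.09]), array([-0.0017, -0.0001,  0.0683]))
```

apply_moves(
  motion=[
    [0, 0, 0, -0.001, 0, 0.04, 1],
    [0, 0, 0, -0.001, 0, 0.068, 1],
    [0, 0, 0, -0.001, 0, 0.068, 0.6],
    [0, 0, 0, -0.001, 0, 0.068, 0.2],
    [0, 0, 0, -0.001, 0, 0.068, 0],
    [0, 0, 0, -0.001, 0, 0.068, 0],
    [0, 0, 0, -0.001, 0, 0.068, 0],
    [0, 0, 0, -0.001, 0, 0.068, 0],
  ],
)

```text
clock: 3.45
ee_pos: [430.3, -224.7, 22.7]
tcp_rot: [2.487, 1.919, 0.0]
force: [-0.3, 0.0, -0.3]
finger_gap: 37.5
finger_force: 0.0
```

Run:
```python
from h import *
o=env.get_obs();print(o["clock"],o["ee_pos"],o["finger_gap"],o["finger_force"],o["force"],rel(ledge(-50,-377,0)+[0,0,42],-1.27,o))
```

```text
3.45 [ 430.2608681  -224.73910106   22.74672214] 37.51680268061026 0.0 [-0.32952588  0.01033218 -0.30089562] (array([  0.  ,   0.  , -13.42]), array([ 0.0825,  0.1566, -0.0192]))
```

apply_moves(
  motion=[
    [0, 0, 0, 0, 0, 0, 0],
    [0, 0, 0, 0, 0, 0, 0],
    [0, 0, 0, 0, 0, 0, 0],
    [0, 0, 0, 0, 0, 0, 0],
    [0, 0, 0, 0, 0, 0, 0],
    [0, 0, 0, 0, 0, -0.01, 0],
    [0, 0, 0, 0, 0, -0.02, 0],
    [0, 0, 0, 0, 0, -0.02, 0],
  ],
)

```text
clock: 4.45
ee_pos: [430.8, -225.0, 43.7]
tcp_rot: [2.486, 1.918, 0.001]
force: [-0.2, -0.1, -0.8]
finger_gap: 21.8
finger_force: 30.0
```

Run:
```python
from h import *
o=env.get_obs();print(o["clock"],o["ee_pos"],o["finger_gap"],o["finger_force"],o["force"],rel(ledge(-50,-377,0)+[0,0,42],-1.27,o))
```

```text
4.45 [ 430.80259487 -225.01857273   43.71336215] 21.762691964460974 29.999518990516663 [-0.23310974 -0.11303999 -0.80137089] (array([  0.1 ,   0.05, -13.41]), array([0.0827, 0.156 , 0.002 ]))
```

apply_moves(
  motion=[
    [0, 0, -13.4, 0.083, 0.156, 0, 0],
    [0, 0, -13.4, 0.083, 0.156, 0, 0],
    [0, 0, -13.4, 0.083, 0.156, 0, 0],
    [0, 0, -13.4, 0.083, 0.156, 0, 0],
    [0, 0, -13.4, 0.083, 0.156, 0, 0],
    [0, 0, -13.4, 0.083, 0.156, 0, 0],
  ],
)

```text
clock: 5.2
ee_pos: [601.1, -184.3, 42.6]
tcp_rot: [-2.247, -2.195, 0.001]
force: [0.3, 0.1, -1.5]
finger_gap: 21.6
finger_force: 30.0
```

```bash
cat > c.py <<'E'
from h import *
import sys
from scipy.optimize import minimize
k=sys.argv[1]
o=env.get_obs();e=o["ee_pos"];q=L.inv().apply(e-O);print(o["clock"],"tcp ledge",q.round(1),"rot",np.degrees(R.from_rotvec(o["tcp_rot"]).as_matrix()[:2,1]).round(2),"F",L.inv().apply(o["force"]).round(1),"ff",o["finger_force"])
z0=float(sys.argv[2]) if len(sys.argv)>2 else 0
def H(x,y):
    h=np.zeros_like(x)-z0
    h[(x>-120)&(x<100)&(abs(y)<10)]=16
    h[(x>88)&(x<100)&(y>-30)&(y<40)]=26
    h[(x>88)&(x<145)&(y>30)&(y<40)]=26
    return h
for n in("top","scene"):
    im,d=env.capture(n);cv2.imwrite(f"pics/{n}{k}.png",im[:,:,::-1])
    P=cloud(n,d).reshape(-1,3);P=L.inv().apply(P-O)
    B=P[(P[:,2]>106)&(P[:,2]<113)&(P[:,0]>-100)&(P[:,0]<10)&(P[:,1]>-320)&(P[:,1]<30)]
    if len(B)>20:
        r=rect(B);print(n,"upright ctr",np.round(r[0],1),np.round(r[1],1),"ang",round(r[2],1),"home is -35,-8; y98",np.percentile(B[:,1],98).round(1),"x",np.percentile(B[:,0],[1,99]).round(1))
    F=P[(P[:,2]>37)&(P[:,2]<43)&(P[:,0]>-90)&(P[:,0]<5)&(P[:,1]>q[1]+70)&(P[:,1]<q[1]+300)]
    if len(F)>20: print(n,"foot x",np.percentile(F[:,0],[1,99]).round(1),"y",np.percentile(F[:,1],[1,99]).round(1))
    A=P[(P[:,0]>q[0]-70)&(P[:,0]<min(q[0]+50,-6))&(P[:,1]>q[1]+45)&(P[:,1]<q[1]+160)&(P[:,2]<z0+31)&(P[:,2]>-5)]
    def cost(p):
        c,s=np.cos(p[2]),np.sin(p[2]);dx=A[:,1]-q[1]-p[0];dy=-(A[:,0]-q[0]-p[1])
        return np.minimum(abs(H(c*dx+s*dy,-s*dx+c*dy)+z0-A[:,2]),12).mean()
    r=minimize(cost,[0,0,0],method="Nelder-Mead",options=dict(initial_simplex=[[-3,-3,-.02],[4,0,0],[0,4,0],[0,0,.04]]))
    print(n,"stick-TCP dy,dx",r.x[:2].round(2),"yaw(toward -x) deg",np.degrees(r.x[2]).round(2),"cost",round(r.fun,2))
E
python3 c.py 1 20
```

```text
5.2 tcp ledge [ -51.5 -376.7   42.6] rot [57.28 -1.34] F [ 0.3  0.1 -1.5] ff 29.99939650297165
top upright ctr [-50.6 -78.8] [160.6  99.2] ang 89.5 home is -35,-8; y98 0.9 x [-94.9  -4.6]
top foot x [-73.1  -4.3] y [-291.5 -159. ]
top stick-TCP dy,dx [-1.34  1.46] yaw(toward -x) deg -0.15 cost 2.51
scene upright ctr [-48.2 -65. ] [190.6  99.4] ang 89.4 home is -35,-8; y98 26.1 x [-90.4   1.2]
scene foot x [-81.8  -3.1] y [-286.9 -153.6]
scene stick-TCP dy,dx [-1.84  0.37] yaw(toward -x) deg -0.7 cost 4.26
```

apply_moves(
  motion=[
    [0, 0, 0, 0, 0.001, 0.01, 0],
    [0, 0, 0, 0, 0.001, 0.0195, 0],
    [0, 0, 0, 0.02, 0.001, 0.0195, 0],
    [0, 0, 0, 0.04, 0.001, 0.0195, 0],
    [0, 0, 0, 0.047, 0.001, 0.0195, 0],
    [0, 0, 0, 0.047, 0.001, 0.0195, 0],
  ],
)

```text
clock: 6.05
ee_pos: [604.3, -136.3, 23.2]
tcp_rot: [2.245, 2.198, -0.0]
force: [0.6, 0.0, -1.9]
finger_gap: 21.7
finger_force: 30.0
```

```bash
sed -i 's/(P\[:,0\]>-100)&(P\[:,0\]<10)&(P\[:,1\]>-320)&(P\[:,1\]<30)/(P[:,0]>-90)\&(P[:,0]<10)\&(P[:,1]>q[1]+150)\&(P[:,1]<-3)/' c.py; python3 c.py 2
```

```text
6.05 tcp ledge [ -49.4 -328.7   23.2] rot [57.28 -1.22] F [ 0.6  0.1 -1.9] ff 29.999712109565735
top upright ctr [ -38.4 -151. ] [68.9 15.5] ang 1.0 home is -35,-8; y98 -143.4 x [-72.4  -4.5]
top foot x [-72.7  -4.3] y [-221.7 -158.9]
top stick-TCP dy,dx [-0.81  0.91] yaw(toward -x) deg -0.23 cost 2.29
scene upright ctr [ -37.3 -152.4] [15.9 70.9] ang 89.9 home is -35,-8; y98 -145.0 x [-71.5  -2.8]
scene foot x [-71.2  -2.7] y [-223.5 -153.6]
scene stick-TCP dy,dx [-2.61  1.11] yaw(toward -x) deg 0.42 cost 2.55
```

View pics/top2.png

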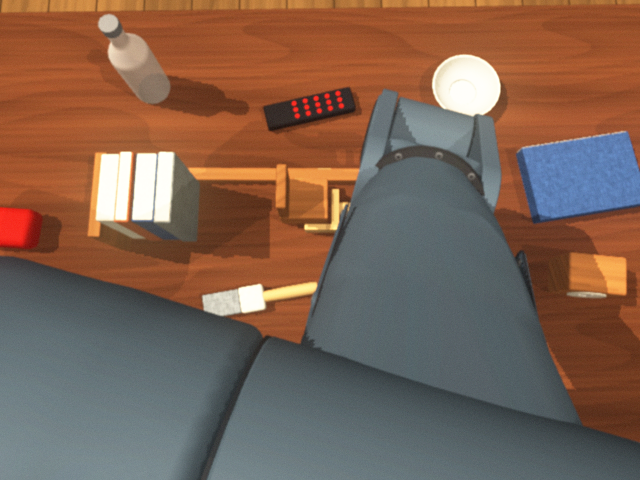

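The head sits just behind the bookend, with the push face at col ~338 and the cheek at row ~228 alongside the bookend's robot-side face. I'll close the gap, then press sideways.

apply_moves(
  motion=[
    [0, 0, 0, 0.005, 0, 0, 0],
    [0, 0, 0, 0.005, 0.003, 0, 0],
    [0, 0, 0, 0.005, 0.005, 0, 0],
    [0, 0, 0, 0.005, 0.007, 0, 0],
    [0, 0, 0, 0.005, 0.008, 0, 0],
    [0, 0, 0, 0.005, 0.008, 0, 0],
  ],
)

```text
clock: 6.9
ee_pos: [612.0, -132.3, 23.0]
tcp_rot: [-2.245, -2.196, 0.001]
force: [-4.0, -2.6, -0.5]
finger_gap: 22.3
finger_force: 30.1
```

```bash
python3 c.py 3
```

```text
6.9 tcp ledge [ -41.8 -324.5   23. ] rot [57.28 -1.26] F [-4.  -2.7 -0.5] ff 30.105354487895966
top upright ctr [ -38.5 -151.1] [68.  15.6] ang 1.2 home is -35,-8; y98 -143.2 x [-72.1  -5.2]
top foot x [-71.4  -4.4] y [-221.7 -158.5]
top stick-TCP dy,dx [-0.5   2.54] yaw(toward -x) deg 0.81 cost 2.17
scene upright ctr [ -37.4 -152.1] [71.  16.1] ang 0.5 home is -35,-8; y98 -144.5 x [-71.6  -3.2]
scene foot x [-70.8  -1.9] y [-223.2 -153.9]
scene stick-TCP dy,dx [-2.12  1.2 ] yaw(toward -x) deg 0.79 cost 2.47
```

apply_moves(
  motion=[
    [0, 0, 0, 0.002, 0.001, 0, 0],
    [0, 0, 0, 0.004, 0.002, 0, 0],
    [0, 0, 0, 0.006, 0.002, 0, 0],
    [0, 0, 0, 0.008, 0.002, 0, 0],
    [0, 0, 0, 0.01, 0.002, 0, 0],
    [0, 0, 0, 0.01, 0.002, 0, 0],
  ],
)

```text
clock: 7.75
ee_pos: [614.0, -122.9, 23.1]
tcp_rot: [-2.246, -2.197, 0.003]
force: [-7.1, -8.3, 0.7]
finger_gap: 21.8
finger_force: 30.1
```

```bash
python3 c.py 4
```

```text
7.75 tcp ledge [ -40.  -315.1   23.1] rot [57.28 -1.27] F [-6.9 -8.5  0.7] ff 30.08842706680298
top upright ctr [ -36.1 -143.4] [69.9 15.5] ang 1.0 home is -35,-8; y98 -136.3 x [-69.3  -1.9]
top foot x [-69.6  -0.6] y [-215.1 -151.6]
top stick-TCP dy,dx [-1.3   1.81] yaw(toward -x) deg 0.47 cost 2.22
scene upright ctr [ -34.5 -145.1] [68.9 16. ] ang 0.3 home is -35,-8; y98 -137.5 x [-68.5  -0.7]
scene foot x [-68.4  -0.3] y [-216.1 -144.8]
scene stick-TCP dy,dx [-2.17 -1.96] yaw(toward -x) deg -0.95 cost 2.46
```

apply_moves(
  motion=[
    [0, 0, 0, 0.005, 0, 0, 0],
    [0, 0, 0, 0.011, 0, 0, 0],
    [0, 0, 0, 0.018, 0, 0, 0],
    [0, 0, 0, 0.025, 0, 0, 0],
    [0, 0, 0, 0.032, 0, 0, 0],
    [0, 0, 0, 0.039, 0, 0, 0],
    [0, 0, 0, 0.046, 0, 0, 0],
    [0, 0, 0, 0.05, 0, 0, 0],
  ],
)

```text
clock: 8.85
ee_pos: [615.1, -72.8, 23.1]
tcp_rot: [-2.246, -2.197, 0.003]
force: [-6.8, -8.4, 0.8]
finger_gap: 21.9
finger_force: 30.1
```

```bash
python3 c.py 5
```

```text
8.85 tcp ledge [ -40.  -264.9   23.1] rot [57.28 -1.26] F [-6.6 -8.6  0.8] ff 30.07654845714569
top upright ctr [-35.7 -93.9] [68.6 16. ] ang 0.2 home is -35,-8; y98 -86.3 x [-69.3  -2.2]
top foot x [-73.5  -1.1] y [-161.7    0.7]
top stick-TCP dy,dx [-3. -3.] yaw(toward -x) deg -1.15 cost 5.97
scene upright ctr [-35.  -94.6] [16.3 72.6] ang 89.8 home is -35,-8; y98 -87.3 x [-69.8  -0.5]
scene foot x [-69.4   0.5] y [-165.7   26.6]
scene stick-TCP dy,dx [-1.48 -0.33] yaw(toward -x) deg 0.2 cost 2.53
```

apply_moves(
  motion=[
    [0, 0, 0, 0.006, 0, 0, 0],
    [0, 0, 0, 0.014, 0, 0, 0],
    [0, 0, 0, 0.024, 0, 0, 0],
    [0, 0, 0, 0.034, 0, 0, 0],
    [0, 0, 0, 0.044, 0, 0, 0],
    [0, 0, 0, 0.054, 0, 0, 0],
    [0, 0, 0, 0.064, 0, 0, 0],
    [0, 0, 0, 0.072, 0, 0, 0],
  ],
)

```text
clock: 9.95
ee_pos: [616.7, -0.7, 23.1]
tcp_rot: [-2.246, -2.196, 0.003]
force: [-6.1, -9.0, 1.1]
finger_gap: 21.7
finger_force: 30.1
```

```bash
python3 c.py 6
```

```text
9.95 tcp ledge [ -40.  -192.8   23.1] rot [57.28 -1.27] F [-5.9 -9.1  1.1] ff 30.061931312084198
top upright ctr [-35.7 -21.7] [68.1 16.5] ang 0.4 home is -35,-8; y98 -14.4 x [-69.5  -2.6]
top foot x [-59.7  -1.2] y [-45.6   0.4]
top stick-TCP dy,dx [-3. -3.] yaw(toward -x) deg -1.15 cost nan
scene upright ctr [-34.5 -22.3] [16.4 70.1] ang 89.4 home is -35,-8; y98 -14.9 x [-67.8  -0.5]
scene foot x [-68.4   0.9] y [-93.   98.3]
scene stick-TCP dy,dx [-0.79  0.64] yaw(toward -x) deg 0.28 cost 2.81c.py:24: RuntimeWarning: Mean of empty slice.
  return np.minimum(abs(H(c*dx+s*dy,-s*dx+c*dy)+z0-A[:,2]),12).mean()
  ret = ret.dtype.type(ret / rcount)
```

Remaining is about 14 mm. I'll approach slowly and watch the force.

apply_moves(
  motion=[
    [0, 0, 0, 0.003, 0, 0, 0],
    [0, 0, 0, 0.006, 0, 0, 0],
    [0, 0, 0, 0.009, 0, 0, 0],
    [0, 0, 0, 0.011, 0, 0, 0],
    [0, 0, 0, 0.012, 0, 0, 0],
    [0, 0, 0, 0.013, 0, 0, 0],
  ],
)

```text
clock: 10.8
ee_pos: [617.0, 12.1, 23.1]
tcp_rot: [-2.246, -2.196, 0.003]
force: [-5.7, -7.8, 2.3]
finger_gap: 22.2
finger_force: 30.1
```

apply_moves(
  motion=[
    [0, 0, 0, 0.0005, 0, 0, 0],
    [0, 0, 0, 0.001, 0, 0, 0],
    [0, 0, 0, 0.001, 0, 0, 0],
  ],
)

```text
clock: 11.18
ee_pos: [617.1, 13.1, 23.1]
tcp_rot: [-2.246, -2.196, 0.003]
force: [-6.5, -8.0, 1.2]
finger_gap: 21.9
finger_force: 30.1
```

apply_moves(
  motion=[
    [0, 0, 0, 0.0005, 0, 0, 0],
    [0, 0, 0, 0.001, 0, 0, 0],
    [0, 0, 0, 0.001, 0, 0, 0],
  ],
)

```text
clock: 11.55
ee_pos: [617.0, 13.2, 23.2]
tcp_rot: [2.246, 2.196, -0.004]
force: [-7.8, -13.8, 2.4]
finger_gap: 21.9
finger_force: 30.1
```

apply_moves(
  motion=[
    [0, 0, 0, 0.0005, 0, 0, 0],
    [0, 0, 0, 0.001, 0, 0, 0],
    [0, 0, 0, 0.001, 0, 0, 0],
  ],
)

```text
clock: 11.92
ee_pos: [617.1, 13.3, 23.3]
tcp_rot: [2.245, 2.196, -0.006]
force: [-8.2, -20.1, 3.9]
finger_gap: 22.0
finger_force: 30.1
```

```bash
python3 c.py 7 2>/dev/null
```

```text
11.925 tcp ledge [ -40.  -178.9   23.3] rot [57.28 -1.27] F [ -7.8 -20.3   3.9] ff 30.06501942873001
top upright ctr [-35.7  -9.7] [68.9 13.5] ang 0.1 home is -35,-8; y98 -3.3 x [-69.7  -2.3]
top foot x [-31.8  -1.9] y [-22.6 -15.1]
top stick-TCP dy,dx [-3. -3.] yaw(toward -x) deg -1.15 cost nan
scene upright ctr [-34.6 -10.4] [14.6 71.1] ang 89.7 home is -35,-8; y98 -3.3 x [-68.3  -0.3]
scene foot x [-68.1   1.2] y [-80.3 102.1]
scene stick-TCP dy,dx [-1.59 -0.61] yaw(toward -x) deg -0.85 cost 3.0
```

View pics/scene7.png

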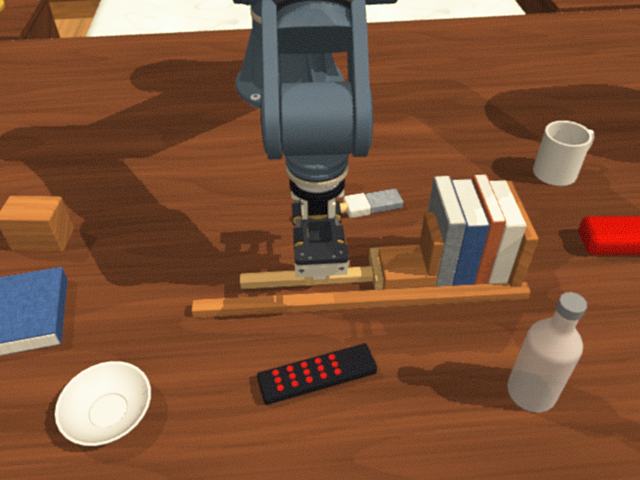

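The bookend's upright (at ~(432, 250)) is flush with the first book and the foot lies along the rail; the force jump also confirms contact. Now I'll unload the push, ease the cheek off, and draw back.

apply_moves(
  motion=[
    [0, 0, 0, -0.0015, 0, 0, 0],
    [0, 0, 0, -0.003, 0, 0, 0],
    [0, 0, 0, -0.0035, -0.001, 0, 0],
    [0, 0, 0, -0.004, -0.0025, 0, 0],
    [0, 0, 0, -0.005, -0.005, 0, 0],
    [0, 0, 0, -0.007, -0.007, 0, 0],
    [0, 0, 0, -0.01, -0.008, 0, 0],
  ],
)

```text
clock: 12.9
ee_pos: [609.5, 5.7, 23.3]
tcp_rot: [2.246, 2.196, 0.0]
force: [0.6, 0.4, -1.2]
finger_gap: 21.8
finger_force: 30.0
```

```bash
python3 c.py 8 2>/dev/null
```

```text
12.9 tcp ledge [ -47.4 -186.6   23.3] rot [57.28 -1.29] F [ 0.6  0.4 -1.2] ff 29.9997416138649
top upright ctr [-35.8  -9.8] [13.5 69. ] ang 89.9 home is -35,-8; y98 -3.3 x [-69.7  -2.4]
top foot x [-80.6  -1.5] y [-36.    0.3]
top stick-TCP dy,dx [-3. -3.] yaw(toward -x) deg -1.15 cost nan
scene upright ctr [-35.1 -10.3] [70.8 14.3] ang 0.2 home is -35,-8; y98 -3.3 x [-69.   -0.1]
scene foot x [-68.2   0.8] y [-80.2 104.1]
scene stick-TCP dy,dx [-2.85 -0.63] yaw(toward -x) deg -0.19 cost 3.23
```

apply_moves(
  motion=[
    [0, 0, 0, -0.01, 0, 0, 0],
    [0, 0, 0, -0.025, 0, 0, 0],
    [0, 0, 0, -0.045, -0.001, 0, 0],
    [0, 0, 0, -0.065, -0.008, 0, 0],
    [0, 0, 0, -0.077, -0.015, 0, 0],
    [0, 0, 0, -0.077, -0.018, 0, 0],
    [0, 0, 0, -0.077, -0.018, 0.0004, 0],
    [0, 0, 0, -0.077, -0.018, 0.0004, 0],
  ],
)

```text
clock: 14.0
ee_pos: [589.9, -70.1, 22.7]
tcp_rot: [2.246, 2.197, 0.0]
force: [0.2, 0.3, -1.5]
finger_gap: 22.0
finger_force: 30.0
```

```bash
python3 c.py 9 2>/dev/null
```

```text
14.0 tcp ledge [ -65.3 -262.8   22.7] rot [57.28 -1.25] F [ 0.2  0.3 -1.5] ff 29.99968260526657
top upright ctr [-36.   -9.7] [13.3 68. ] ang 89.9 home is -35,-8; y98 -3.5 x [-69.6  -2.7]
top foot x [-69.9  -1.7] y [-79.2 -13. ]
top stick-TCP dy,dx [4. 0.] yaw(toward -x) deg 0.0 cost 1.2
scene upright ctr [-35.2 -10.3] [14.5 70.6] ang 90.0 home is -35,-8; y98 -3.3 x [-68.8  -0.4]
scene foot x [-68.2   0.7] y [-80.4  28.3]
scene stick-TCP dy,dx [-1.92 -0.33] yaw(toward -x) deg -0.12 cost 2.35
```

apply_moves(
  motion=[
    [0, 0, 0, 0, 0, 0.0004, 0],
    [0, 0, 0, 0, 0, 0.0006, 0],
    [0, 0, 0, 0, 0, 0.0006, 0],
  ],
)

```text
clock: 14.48
ee_pos: [589.7, -70.6, 22.1]
tcp_rot: [-2.246, -2.196, 0.0]
force: [-0.1, 0.3, -2.0]
finger_gap: 21.8
finger_force: 30.0
```

apply_moves(
  motion=[
    [0, 0, 0, 0, 0, 0.0005, 0],
    [0, 0, 0, 0, 0, 0.0008, 0],
    [0, 0, 0, 0, 0, 0.0008, 0],
  ],
)

```text
clock: 14.85
ee_pos: [589.8, -70.7, 21.9]
tcp_rot: [2.246, 2.196, 0.0]
force: [-2.7, 0.4, 5.1]
finger_gap: 21.9
finger_force: 30.0
```

apply_moves(
  motion=[
    [0, 0, 0, 0, 0, 0.0005, 0],
    [0, 0, 0, 0, 0, 0.0008, 0],
    [0, 0, 0, 0, 0, 0.0008, 0],
  ],
)

```text
clock: 15.22
ee_pos: [589.8, -70.7, 21.8]
tcp_rot: [2.246, 2.196, 0.0]
force: [-6.6, 1.4, 16.0]
finger_gap: 21.9
finger_force: 30.0
```

On the table. I'll back off the over-press and open.

apply_moves(
  motion=[
    [0, 0, 0, 0, 0, -0.0011, 0],
    [0, 0, 0, 0, 0, -0.0011, 0],
    [0, 0, 0, 0, 0, -0.0011, 0.4],
    [0, 0, 0, 0, 0, -0.0011, 0.8],
    [0, 0, 0, 0, 0, -0.0011, 0.8],
    [0, 0, 0, 0, 0, -0.0011, 0.8],
    [0, 0, 0, 0, 0, -0.0011, 0.8],
    [0, 0, 0, 0, 0, -0.0011, 0.8],
  ],
)

```text
clock: 16.23
ee_pos: [589.7, -70.7, 21.6]
tcp_rot: [-2.246, -2.196, 0.0]
force: [-0.1, -0.3, -0.2]
finger_gap: 73.7
finger_force: 0.0
```

apply_moves(
  motion=[
    [0, 0, 0, 0, 0, -0.02, 0.8],
    [0, 0, 0, 0, 0, -0.06, 0.8],
    [0, 0, 0, 0, 0, -0.11, 0.8],
    [0, 0, 0, 0, 0, -0.16, 0.8],
    [0, 0, 0, -0.03, -0.05, -0.2, 0.8],
    [0, 0, 0, -0.06, -0.1, -0.2, 0.8],
    [0, 0, 0, -0.09, -0.15, -0.2, 0.8],
    [0, 0, 0, -0.1, -0.2, -0.2, 0.8],
  ],
)

```text
clock: 17.23
ee_pos: [385.8, -167.0, 222.9]
tcp_rot: [2.246, 2.194, 0.001]
force: [-0.4, -0.0, 0.8]
finger_gap: 74.7
finger_force: 0.0
```

Run:
```python
from h import *
o=env.get_obs();print(o["clock"],o["ee_pos"],o["qd"].round(3))
for n in("top","scene"):
    im,d=env.capture(n);cv2.imwrite(f"pics/{n}10.png",im[:,:,::-1])
    P=L.inv().apply(cloud(n,d).reshape(-1,3)-O)
    for nm,lo,hi,y0,y1,x0,x1 in(("upright",104,113,-60,0,-100,10),("foot",37,43,-140,-14,-100,10),("head",23,29,-200,-85,-130,-12),("grip",55,61,-320,-200,-110,-20),("bar",13,18.5,-400,-160,-110,-20)):
        S=P[(P[:,2]>lo)&(P[:,2]<hi)&(P[:,1]>y0)&(P[:,1]<y1)&(P[:,0]>x0)&(P[:,0]<x1)]
        if len(S)>10: print(n,nm,len(S),"x",np.percentile(S[:,0],[1,99]).round(1),"y",np.percentile(S[:,1],[1,99]).round(1),"z",S[:,2].mean().round(1))
```

```text
17.225 [ 385.84859281 -167.04504425  222.93124504] [-0.55  -0.662  0.792  0.002 -0.128 -0.549]
top upright 486 x [-75.4  -2.8] y [-16.1  -0.1] z 109.0
top foot 1533 x [-69.7  -1.4] y [-79.1 -15.4] z 39.6
top head 433 x [-104.3  -35.3] y [-175.4 -120.7] z 25.6
top grip 295 x [-75.4 -54.9] y [-283.  -244.3] z 57.5
top bar 1080 x [-75.6 -54.6] y [-381.8 -176.1] z 15.4
scene upright 477 x [-92.7  -0.1] y [-17.2  -0.4] z 108.9
scene foot 1420 x [-68.3   0.3] y [-80.5 -16.4] z 39.5
scene head 388 x [-104.5  -34.5] y [-177.5 -122.2] z 25.4
scene grip 257 x [-74.6 -52.9] y [-284.7 -246.1] z 57.3
scene bar 1090 x [-75.2 -35.6] y [-382.9 -167.9] z 15.5
```

View pics/scene10.png

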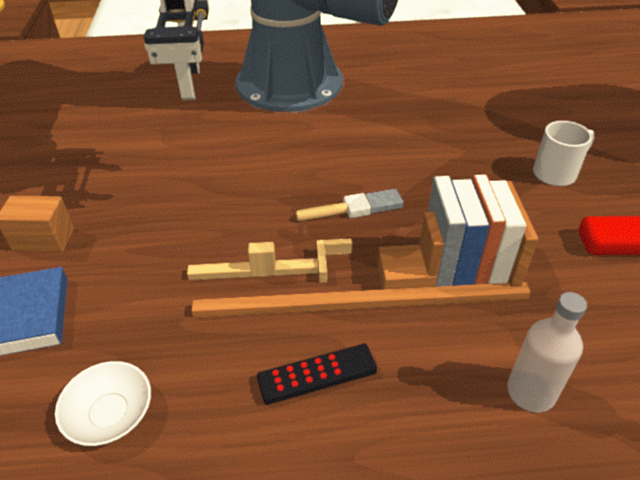

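View pics/top10.png

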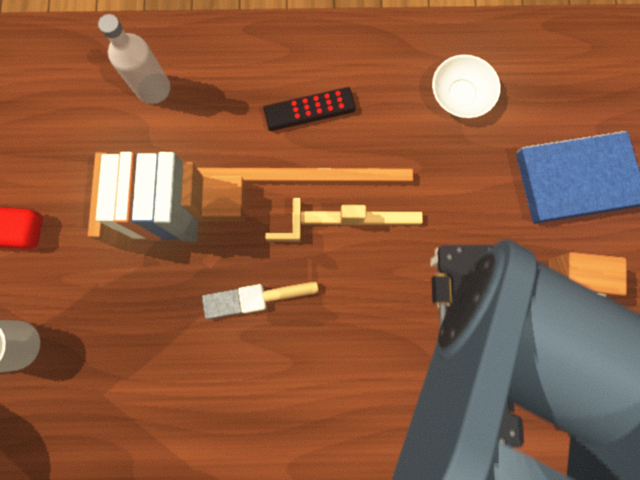

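The bookend (top view ~(195, 215)) sits flush with the books and rail. The stick lies flat at (217, 350), its cheek tip ~40 mm clear, and the arm is away. I'll let the arm settle and hand in.

apply_moves(
  motion=[
    [0, 0, 0, 0, 0, 0, 0.8],
    [0, 0, 0, 0, 0, 0, 0.8],
    [0, 0, 0, 0, 0, 0, 0.8],
    [0, 0, 0, 0, 0, 0, 0.8],
  ],
)

```text
clock: 17.82
ee_pos: [387.9, -165.9, 221.5]
tcp_rot: [-2.245, -2.197, 0.0]
force: [0.2, -0.6, -0.4]
finger_gap: 74.2
finger_force: 0.0
```

```bash
python3 -c "
from rig import env
print(env.get_obs()['qd'].round(3)); print(env.sign_off())"
```

```text
[-0.003 -0.005  0.004 -0.    -0.001 -0.   ]
the job is handed in; nothing more can be done
None
```

Handed in at 17.8 s: the bookend stands flush against the books and flat to the rail, touched only by the stick, which lies flat on the table about 40 mm clear of it.

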